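Bring the bin stock tags up to date

TASK

Bring the stock board up to date: with the fingertips, push hinged tags up and over so that each tag whose bin, straight behind it, is full lies with its green face up, and the tag of the empty bin lies with its red face up. Push the tags gently; do not pinch or force them, grasp or lift nothing, and leave the bins and the other things where they stand.

Things in the scene. Friction and masses are not known exactly. Their poses are not given: they have to be found in the camera images.
- stock_board: fixed stock board, plywood base 200 (x) x 370 (y) x 12 mm with an aluminium rail along its front (robot-side) edge that carries three flip tags, 116 mm apart, and three bins behind the rail, one straight behind each tag. Origin: centre of its underside; x points from the tags to the bins, y along the rail to the left. Turned by up to about 8 degrees.
- tag_a (a joint): flip tag a, any one of the three places on the rail: a thin plate, red on one face and green on the other, hinged at its lower edge on a pin that runs along the board's x. 0 = lies over to the board's right (-y), 50 degrees off upright, RED face upward; 1.745 = lies over to the left (+y), 50 degrees off upright, GREEN face upward; 0.873 = upright. It turns freely between two stops and, once pushed past upright, falls over by its own weight (30 g) and stays.
- clip_a: fixed black clip on the rail that bears tag a, 52 (x) x 26 (y) mm; origin: centre of its underside, 23 mm above the worktop; axes those of the board. The middle of the tag's hinge pin lies 18 mm straight above this origin, and the clip's ends reach 3 mm above the pin. The bin that belongs to this tag has its origin 95 mm from this one along +x.
- edge_a (a point): middle of the white bead, 7 mm thick, 44 mm long in x, on the free edge of tag a, 45 mm from its pin (lying over: 29 mm above, 34 mm beside it). Plate below: 4 mm thick, 42 mm wide. Beads of neighbours lying towards each other leave 40 mm. Tag and bead are smooth plastic. Push with the side of a finger, its tip about 12 mm below the bead, inward and upward on the bead's arc round the pin.
- tag_b (a joint): flip tag b, any one of the three places on the rail: a thin plate, red on one face and green on the other, hinged at its lower edge on a pin that runs along the board's x. 0 = lies over to the board's right (-y), 50 degrees off upright, RED face upward; 1.745 = lies over to the left (+y), 50 degrees off upright, GREEN face upward; 0.873 = upright. It turns freely between two stops and, once pushed past upright, falls over by its own weight (30 g) and stays.
- clip_b: fixed black clip on the rail that bears tag b, 52 (x) x 26 (y) mm; origin: centre of its underside, 23 mm above the worktop; axes those of the board. The middle of the tag's hinge pin lies 18 mm straight above this origin, and the clip's ends reach 3 mm above the pin. The bin that belongs to this tag has its origin 95 mm from this one along +x.
- edge_b (a point): middle of the white bead, 7 mm thick, 44 mm long in x, on the free edge of tag b, 45 mm from its pin (lying over: 29 mm above, 34 mm beside it). Plate below: 4 mm thick, 42 mm wide. Beads of neighbours lying towards each other leave 40 mm. Tag and bead are smooth plastic. Push with the side of a finger, its tip about 12 mm below the bead, inward and upward on the bead's arc round the pin.
- tag_c (a joint): flip tag c, any one of the three places on the rail: a thin plate, red on one face and green on the other, hinged at its lower edge on a pin that runs along the board's x. 0 = lies over to the board's right (-y), 50 degrees off upright, RED face upward; 1.745 = lies over to the left (+y), 50 degrees off upright, GREEN face upward; 0.873 = upright. It turns freely between two stops and, once pushed past upright, falls over by its own weight (30 g) and stays.
- clip_c: fixed black clip on the rail that bears tag c, 52 (x) x 26 (y) mm; origin: centre of its underside, 23 mm above the worktop; axes those of the board. The middle of the tag's hinge pin lies 18 mm straight above this origin, and the clip's ends reach 3 mm above the pin. The bin that belongs to this tag has its origin 95 mm from this one along +x.
- edge_c (a point): middle of the white bead, 7 mm thick, 44 mm long in x, on the free edge of tag c, 45 mm from its pin (lying over: 29 mm above, 34 mm beside it). Plate below: 4 mm thick, 42 mm wide. Beads of neighbours lying towards each other leave 40 mm. Tag and bead are smooth plastic. Push with the side of a finger, its tip about 12 mm below the bead, inward and upward on the bead's arc round the pin.
- bin_dowels: loose blue open picking bin, 110 (x) x 100 (y) x 60 mm, full of short wooden dowels, heaped to about the rim (FULL); front wall (towards the tags) 30 mm high. Origin: centre of its underside, 12 mm above the worktop on the board; which place it has differs.
- bin_bolts: loose blue open picking bin, 110 (x) x 100 (y) x 60 mm, full of steel hex bolts, heaped to about the rim (FULL); front wall (towards the tags) 30 mm high. Origin: centre of its underside, 12 mm above the worktop on the board; which place it has differs.
- bin_empty: loose blue open picking bin, 110 (x) x 100 (y) x 60 mm, with nothing in it (EMPTY); front wall (towards the tags) 30 mm high. Origin: centre of its underside, 12 mm above the worktop on the board; which place it has differs.
- nut_jar: clear screw jar with black lid, 54 x 52 x 62 mm, a bystander left of the board; origin under its centre
- calliper: digital calliper lying flat, 72 x 219 x 17 mm, a bystander at the front left; origin under its centre

How it is judged:
At the end, for the whole second after the job is handed in: The tags of the two full bins lie over on the green-up stop (joint above 1.595 of 1.745 rad), the tag of the empty bin on the red-up stop (joint below 0.15 rad), all at rest (under 0.1 rad/s), and no bin has moved 15 mm or more (((horizontal distance between bin_empty and clip_a below 0.12 m and value of joint tag_a below 0.15 rad) or (horizontal distance between bin_empty and clip_a above 0.12 m and value of joint tag_a above 1.595 rad)) and velocity of joint tag_a between -0.1 and 0.1 rad/s and ((horizontal distance between bin_empty and clip_b below 0.12 m and value of joint tag_b below 0.15 rad) or (horizontal distance between bin_empty and clip_b above 0.12 m and value of joint tag_b above 1.595 rad)) and velocity of joint tag_b between -0.1 and 0.1 rad/s and ((horizontal distance between bin_empty and clip_c below 0.12 m and value of joint tag_c below 0.15 rad) or (horizontal distance between bin_empty and clip_c above 0.12 m and value of joint tag_c above 1.595 rad)) and velocity of joint tag_c between -0.1 and 0.1 rad/s and distance of each of bin_dowels, bin_bolts, bin_empty from where it was at the start of the episode below 0.015 m); the robot touches nothing.
It fails at once if a tag is pinched or forced (more than 15 N from the fingers) (contact force between the fingers and clip_a above 15 N or contact force between the fingers and clip_b above 15 N or contact force between the fingers and clip_c above 15 N).
It fails at once if a bin is lifted, carried or pushed from its place (15 mm) (distance of any of bin_dowels, bin_bolts, bin_empty from where it was at the start of the episode above 0.015 m).
It fails at once if the jar or the calliper is knocked or moved (20 mm) (distance of any of nut_jar, calliper from where it was at the start of the episode above 0.02 m).
It also fails if it takes over 45 s, if anything falls off the work surface, if the arm or the gripper's body presses on something with over 40 N, if the wrist force passes 120 N, or if a joint passes its speed limit or range.

ROBOT

A 6-joint arm with a two-finger parallel gripper is mounted at the origin on a cart in front of the work surface, level with it; the furniture and walls round the work are solid. World frame = base frame: x ahead of the robot, y to its left, z up, the work surface at z = 0. Lengths are in m, angles in rad, forces in N, time in s.
With the tool pointing down it reaches from about 0.35 to 0.975 m from the base axis. Payload 4.9 kg.
Tool frame: the origin (TCP) lies at the very end of the fingers, on their centre line; the grasp point (between the pads) lies 19 mm behind it; z points along the fingers, y is the line along which they close (so a half turn about z gives the same grasp; the last joint's range is limited). The gripper opens to 85 mm and grips with 20 to 120 N. Pads are 22 mm wide; open, the fingers measure 114 mm over their backs; the gripper's body (76 mm by 85 mm) begins 54 mm behind the grasp point. The pads swing forward as they close: fully open they stand 13 mm farther back than shut.
Start: joints at [-1.358, 0.053, 1.613, -0, 1.476, -0.119], TCP at [0.204, -0.591, 0.205] pointing down, gripper open.
Joint ranges: [-3.01, 3.01], [-1.01, 2.22], [0.06, 2.58], [-1.02, 4.17], [0.09, 2.62], [-3.14, 3.14]. Speed limits (rad/s): [2.57, 2.57, 3.14, 3.14, 3.14, 3.14].

INTERFACE

Orientations are given as a rotation vector (axis times angle).
In Python, from station import ctrl, imaging gives the robot as it stands.
- The arm moves only by the tool play_rows, never from a script. Its argument "series" is a list of rows, each a list of 3 entries, a list of its own where there are three numbers: the opening, from 0 (shut) to 1 (fully open), then the shift along the tool's x, y, z each as a share of 0.05 m, from -1 to 1, then the turn, a rotation vector about the tool's x, y, z each as a share of 8 degrees, from -1 to 1. In form: [[grip, [dx, dy, dz], [ax, ay, az]], ...]. A call has 1 to 8 rows; each row shifts and turns the commanded pose from where the row before left it, along the tool's axes as they then stand; what a row does not reach is not made up. A row lasts 1/8 s, in which the tool goes at most 62.5 mm and 10.7 degrees, less where a joint would pass 70% of its speed; a pose out of reach is approached as far as the arm can. A call with a number of a shift or a turn outside -1 to 1 is refused whole. A call with a gripper value outside its range is refused whole. The fingers move at their own pace and stop on an object; "force" is the grip in N (left out, the last holds). Time passes only in rows, so rows that do not move let the fingers close. It gives the time, the measured TCP pose, the force, the opening and the grip force at its end, in the units of the state.
- ctrl.get_obs(): the state, without advancing time (a new reading comes with each control period).
- imaging.get_image(name): name is "scene" or "top"; returns a dict with "color" (400x640x3 uint8, blue, green, red), "fx", "fy", "cx", "cy" (pixels), "extrinsics" (4x4, takes a point from world to camera coordinates). Camera axes: x right, y down, z forward; pixel columns grow to the right and rows downward; lengths in m; the calibration is good to about 2 mm. A picture is of the moment at which its call begins. There is no depth.
- ctrl.finish_job(): hands the job in; it is judged then, once.
The state is a dict: "t": time; "q": joint angles; "dq": joint speeds; "effort": joint torques, N m; "tool_pos": TCP position; "tool_rot": TCP orientation; "contact_force": force on the tool from outside, world axes, zero at the start; "wrist_torque": the same for the moment, N m; "opening": finger opening in m; "grip_force": force on a finger pad.
Only numpy, scipy, OpenCV 4.12 (cv2) and the standard library are available. Lean on these libraries where they do the work, as an engineer would, in place of code of your own. Each camera call takes 0.05 s, during which the arm holds its last target. There are 200 camera calls.

## Working session

There is one attempt and no reset: what is moved stays moved. The work goes in short steps, Python scripts to look and compute and a tool call to move; the robot and the scene stay as the last step left them, time stands still between calls to the robot, and variables do not carry over. Pictures are saved under pics/ and viewed, at most 10 in all, crops included, and the job is handed in when it is done.

Besides the shell and the picture viewer there is one more tool, called after "Call:" as name(argument=value, ...) on one line, values as JSON. play_rows: Moves the arm, as the interface text tells. Shift numbers are shares of 0.05 m and turn numbers shares of 8 degrees, none past 1 either way. Its arguments: {"type":"object","properties":{"series":{"type":"array"},"force":{"type":"number"}},"required":["series"]}

```bash
mkdir -p pics
python3 - <<'E'
from station import ctrl, imaging
import cv2,numpy as np
for n in("scene","top"):
    d=imaging.get_image(n); cv2.imwrite(f"pics/{n}0.png",d["color"])
    np.savez(f"{n}0.npz",**d); print(n,d["fx"],d["fy"],d["cx"],d["cy"],np.round(d["extrinsics"],3).tolist())
o=ctrl.get_obs();print(o["t"],o["tool_pos"],o["tool_rot"],o["opening"])
E
```

```text
scene 465.7528178981612 465.7528178981612 324.2162245427146 210.99544955050555 [[-0.863, -0.505, -0.009, 0.413], [-0.312, 0.547, -0.777, 0.29], [0.397, -0.668, -0.63, 0.992], [0.0, 0.0, 0.0, 1.0]]
top 378.5088419586498 378.5088419586498 320.06605372885633 199.21999031680883 [[-0.023, -1.0, 0.018, -0.096], [-0.997, 0.021, -0.069, 0.549], [0.068, -0.019, -0.997, 1.015], [0.0, 0.0, 0.0, 1.0]]
0.1 [ 0.20344056 -0.59029184  0.20355119] [-3.09656116e+00 -5.18422831e-01  1.15105746e-04] 0.08568219041185006
```

View pics/scene0.png

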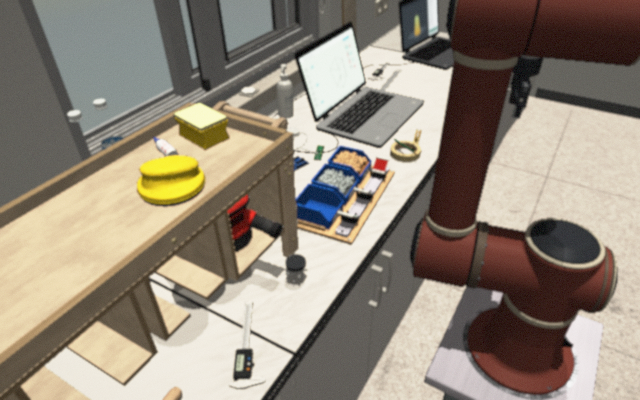

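View pics/top0.png

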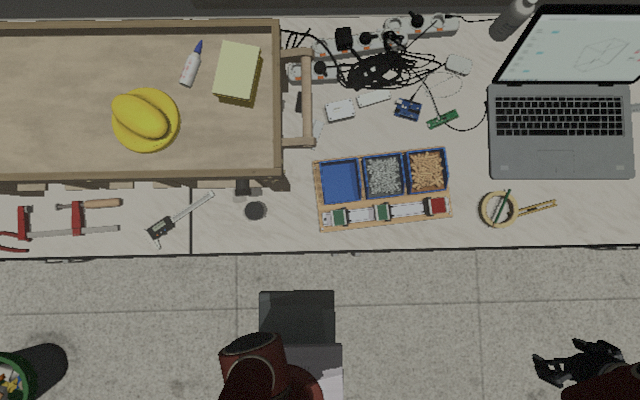

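The top view shows the empty bin on the left (338,182), with bolts in the middle and dowels on the right. The tags look green at (338,215), green at (382,212) and red at (437,205). I'll enlarge the rail to check.

Run:
```python
import cv2
a=cv2.imread("pics/top0.png")[140:240,305:465]
cv2.imwrite("pics/z.png",cv2.resize(a,(800,500),interpolation=cv2.INTER_CUBIC))
```

```text
(no output)
```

View pics/z.png

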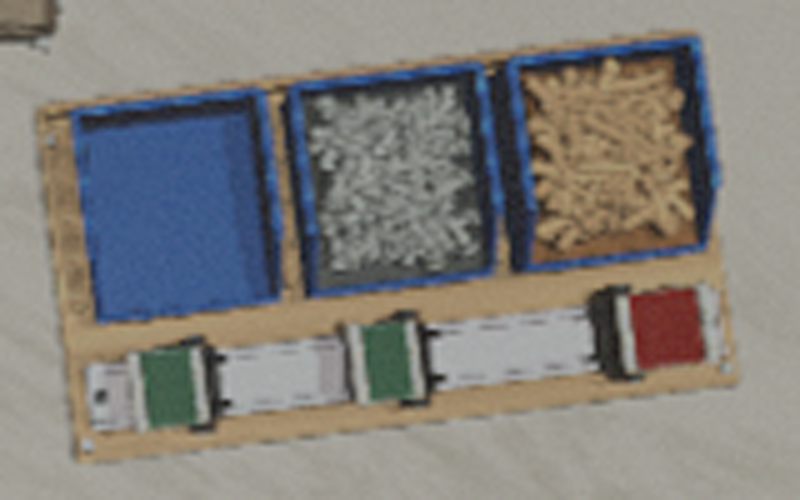

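The crop shows that the left tag (empty bin) lies to the left with green up, so it must go right. The middle tag is right already. The right tag (full bin) lies to the right with red up, so it must go left. Next I'll measure.

```bash
cat > h.py <<'E'
import numpy as np,cv2
def ray(d,uv,z):
    E=d["extrinsics"];R=E[:3,:3];c=-R.T@E[:3,3]
    v=R.T@np.array([(uv[0]-d["cx"])/d["fx"],(uv[1]-d["cy"])/d["fy"],1.])
    return c+v*(z-c[2])/v[2]
def proj(d,p):
    q=d["extrinsics"]@np.append(p,1);return d["fx"]*q[0]/q[2]+d["cx"],d["fy"]*q[1]/q[2]+d["cy"]
E
python3 - <<'E'
from h import *
d=dict(np.load("top0.npz"))
cr=lambda x,y:(305+(x-2)/5,140+(y-2)/5)
C=[ray(d,cr(*p),.012)[:2] for p in((38,105),(703,35),(738,385),(80,460))]
C=np.array(C);print(np.round(C,4).tolist())
ex=(C[0]+C[1]-C[2]-C[3]);ey=(C[0]+C[3]-C[1]-C[2])
print("len",np.linalg.norm(ex)/2,np.linalg.norm(ey)/2,"yaw",np.degrees(np.arctan2(ex[1],ex[0])),np.degrees(np.arctan2(-ey[0],ey[1])))
yaw=np.arctan2(-ey[0],ey[1]);o=C.mean(0);R=np.array([[np.cos(yaw),-np.sin(yaw)],[np.sin(yaw),np.cos(yaw)]])
print("centre",o)
for n,p,z in(("beadL",(138,388),.070),("beadM",(355,362),.070),("beadR",(712,322),.070),("clipL",(205,385),.044),("clipM",(415,358),.044),("clipR",(608,333),.044)):
    w=ray(d,cr(*p),z)[:2];print(n,np.round(w,4),"board",np.round(R.T@(w-o),4))
hsv=cv2.cvtColor(d["color"],cv2.COLOR_BGR2HSV)
for n,m in(("g",cv2.inRange(hsv,(45,80,30),(90,255,255))),("r",cv2.inRange(hsv,(0,120,60),(8,255,255))|cv2.inRange(hsv,(172,120,60),(180,255,255)))):
    k,_,s,c=cv2.connectedComponentsWithStats(m)
    for i in range(1,k):
        if s[i,4]>30 and 310<c[i,0]<460:
            w=ray(d,c[i],.0565)[:2];print(n,s[i,4],c[i],np.round(w,4),"board",np.round(R.T@(w-o),4))
E
```

```text
[[0.6547, -0.0892], [0.6869, -0.4619], [0.491, -0.4724], [0.458, -0.108]]
len 0.1968470881766204 0.37002247457130477 yaw 4.2765698147631035 5.050496260604199
centre [ 0.57265619 -0.28285463]
beadL [ 0.4955 -0.1378] board [-0.0641  0.1513]
beadM [ 0.5065 -0.2511] board [-0.0631  0.0374]
beadR [ 0.5233 -0.4389] board [-0.0629 -0.1511]
clipL [ 0.4969 -0.1749] board [-0.066   0.1142]
clipM [ 0.5088 -0.2876] board [-0.0641  0.0009]
clipR [ 0.5199 -0.3918] board [-0.0622 -0.1039]
g 166 [443.26506024 118.23493976] [ 0.7552 -0.4442] board [ 0.1676 -0.1768]
r 183 [437.6557377  205.08743169] [ 0.5216 -0.4187] board [-0.0628 -0.1308]
r 127 [316.59055118 392.18110236] [ 0.0517 -0.0877] board [-0.5018  0.2403]
```

The measurements agree with the given sizes (370 x 197 mm board, beads at ±0.151 and clips at x = -0.064 in board axes). I'll shut the fingers and go above the outer side of the right-hand tag.

Call:
play_rows(series=[[0,[0.5,0,0],[0,0,0]],[0,[0.8,0,0],[0,0,0]],[0,[0.8,0,0],[0,0,0]],[0,[0.8,0,0],[0,0,0]],[0,[0.8,0,0],[0,0,0]],[0,[0.8,0,0],[0,0,0]],[0,[0.8,0,0],[0,0,0]],[0,[0.5,0,0],[0,0,0]]], force=20)

```text
t: 1.1
tool_pos: [0.4791, -0.4954, 0.2039]
tool_rot: [-3.097, -0.52, 0.001]
contact_force: [-0.9, 0.2, -0.0]
opening: 0.0001
grip_force: 0.0
```

Call:
play_rows(series=[[0,[0.5,0,0],[0,0,0.6]],[0,[0.4,0,0],[0,0,0.6]],[0,[0,0,0],[0,0,0.5]],[0,[0,0,0],[0,0,0]],[0,[0,0,0],[0,0,0]]])

```text
t: 1.72
tool_pos: [0.5204, -0.4836, 0.2045]
tool_rot: [-3.138, -0.149, 0.001]
contact_force: [-0.5, -0.1, -0.5]
opening: -0.0001
grip_force: 0.0
```

```bash
cat > st.py <<'E'
from h import *
from station import ctrl
from scipy.spatial.transform import Rotation as Ro
o=ctrl.get_obs();c=np.array([.57265619,-.28285463]);y=np.radians(5.05)
R=np.array([[np.cos(y),-np.sin(y)],[np.sin(y),np.cos(y)]])
M=Ro.from_rotvec(o["tool_rot"]).as_matrix()
print("t",o["t"],"board xy",R.T@(o["tool_pos"][:2]-c),"z",o["tool_pos"][2],"yaw",np.degrees(np.arctan2(M[1,0],M[0,0])),"tilt",M[:,2].round(3),"open",o["opening"],"F",o["contact_force"])
E
python3 st.py
```

```text
t 1.725 board xy [-0.06974869 -0.19533871] z 0.2044848683993036 yaw 5.432218956978597 tilt [-0.  0. -1.] open -0.0001279386914888914 F [-0.47148571 -0.05291428 -0.54490413]
```

Call:
play_rows(series=[[0,[0.1,0,0.5],[0,0,0]],[0,[0,0,0.6],[0,0,0]],[0,[0,0,0.6],[0,0,0]],[0,[0,0,0.5],[0,0,0]],[0,[0,0,0.4],[0,0,0]],[0,[0,0,0.3],[0,0,0]],[0,[0,0,0],[0,0,0]],[0,[0,0,0],[0,0,0]]])

```text
t: 2.72
tool_pos: [0.5263, -0.4835, 0.0609]
tool_rot: [3.137, 0.148, 0.002]
contact_force: [-0.6, -0.5, -0.2]
opening: -0.0001
grip_force: 0.0
```

```bash
python3 st.py
python3 - <<'E'
from station import imaging
import cv2
a=imaging.get_image("scene")["color"][120:260,270:430]
b=imaging.get_image("top")["color"][140:240,305:465]
cv2.imwrite("pics/s1.png",cv2.vconcat([cv2.resize(a,(560,300*0+280)),cv2.resize(b,(560,310))]))
E
```

```text
t 2.725 board xy [-0.06384429 -0.1958073 ] z 0.060919729556897964 yaw 5.415093445844866 tilt [ 0.001 -0.001 -1.   ] open -0.00010251010871137011 F [-0.55812221 -0.49683673 -0.15152372]
```

View pics/s1.png

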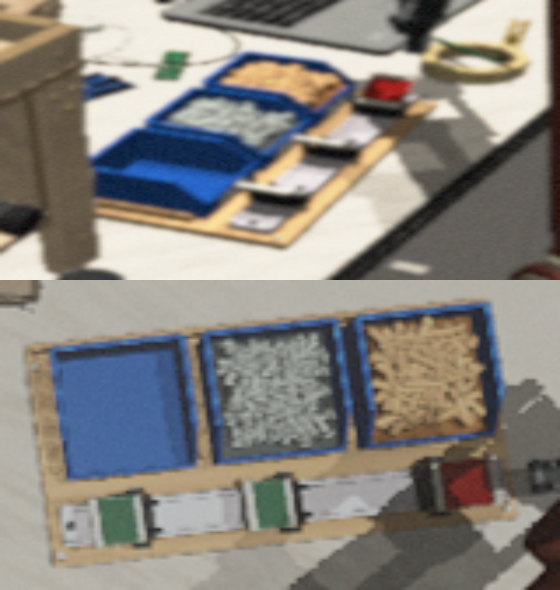

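Run:
```python
from h import *
for n in("scene","top"):
    d=dict(np.load(n+"0.npz"))
    print(n,[np.round(proj(d,p)) for p in((.5263,-.4835,.061),(.5263,-.4835,.134),(.5233,-.4389,.07))])
from station import imaging
cv2.imwrite("pics/s2.png",imaging.get_image("scene")["color"])
```

```text
scene [array([388., 153.]), array([389., 132.]), array([383., 157.])]
top [array([463., 203.]), array([474., 201.]), array([447., 204.])]
```

View pics/s2.png

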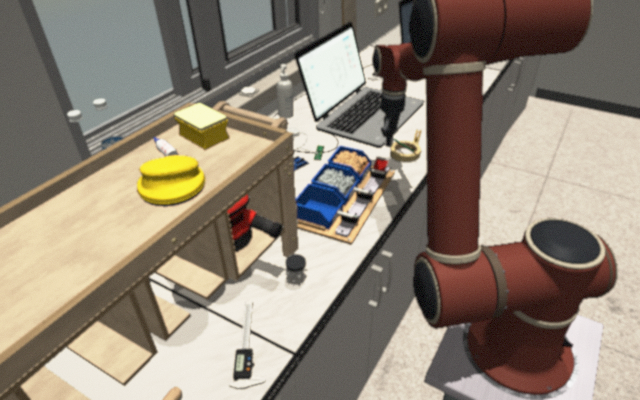

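Run:
```python
import cv2
a=cv2.imread("pics/s2.png")[80:190,330:450]
cv2.imwrite("pics/s3.png",cv2.resize(a,(600,550),interpolation=cv2.INTER_CUBIC))
```

```text
(no output)
```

View pics/s3.png

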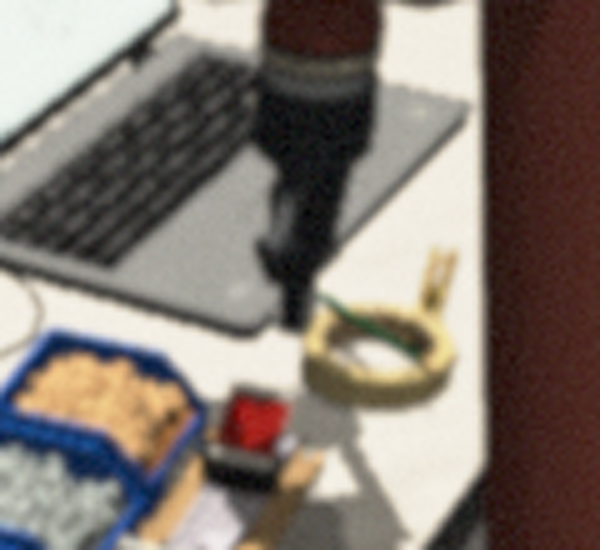

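The fingertip appears at about (388,145), but the reported TCP projects to (388,153). I'll check this by differencing against the starting pictures.

Run:
```python
from h import *
from station import imaging
a=np.load("scene0.npz")["color"].astype(int)
b=np.mean([imaging.get_image("scene")["color"].astype(float) for _ in range(6)],0)
df=np.abs(b-a).sum(2)
print(df[138:166,380:398].astype(int))
t=np.mean([imaging.get_image("top")["color"].astype(float) for _ in range(4)],0)
print(np.abs(t-np.load("top0.npz")["color"]).sum(2)[194:214,450:476].astype(int)); print(t.sum(2)[194:214,450:476].astype(int))
```

```text
[[  2   5   6  24  41 106 208 274 239 268 357 443 395 234  64   6   3   2]
 [  7   5   4   2  12  52 128 202 271 383 496 489 419 270  93   2   4   5]
 [  2   1   4   3   5  13 103 233 407 521 558 501 398 251  93  14   2   3]
 [  1   7   6   4  15   5 129 373 553 598 566 498 361 192  65   3   3   0]
 [  9   7  12   1  39  26 264 509 637 620 565 486 330 154  43   5   2  14]
 [  4   5   2   2  28 173 411 608 655 615 562 458 300 117  27   3   7   4]
 [ 12   6   4  27 121 289 480 618 645 618 548 422 246  98  18   6   7   1]
 [  2   4   6  32 128 264 416 538 568 575 509 353 187  62   6   7   6   2]
 [ 11   4   3  12  63 140 259 346 397 433 392 253 109  32   3   2   4   1]
 [  4   1   3   1  11  42  92 132 187 234 233 134  44   4   2   1   3   1]
 [  9   2   4   3   3   4  12  20  42  82  93  46   5   1   4  12   5   9]
 [  1   1   0   2   2   0   1   3   2  10  24  24   4  28  40  35  21   2]
 [  4   2   2   3   3   2   2   4   1   2   1  15  60  96 130 112  64  25]
 [  1   0   5   3   4   2   1   2   2   4   4  26  98 167 219 182 100  64]
 [  1   3   1   1   3   1   0   1   1   2   2   9 
[... 4662 characters left out ...]
88  87  97
   99  87  89  95  99  88  98 103]
 [218 195 220 224 224 216 166 122 148 166 185 202 210 237 225 134 100 105
   98  92 100  99 103 105 106  90]
 [345 195 225 243 249 258 235 210 223 247 287 308 305 297 255 189  89  98
   99  97  97 107  95  90  88  99]
 [439 312 283 301 301 307 311 311 314 315 305 297 315 296 213  86  92  94
  102 105  82  87  89  95  96  95]
 [418 443 395 355 296 289 296 296 306 310 310 305 297 224 106  94  97  98
   95  98  93  95  99  83  92  97]
 [467 494 505 480 384 386 392 353 297 301 305 311 241  99  88  94  97 106
   92 108  94  89  90  97  89  91]
 [549 503 490 523 526 532 539 492 354 301 295 252 137  86 107  97  94  90
   95  92  97 102  92  87  83  88]]
```

Run:
```python
from h import *
d=dict(np.load("scene0.npz"))
P=np.array((.2034,-.5903,.2036)); ty=np.array((.3257,-.9455,0))
for s in(-.05,0,.05):
  print(s,np.round(proj(d,P+ty*s),1),np.round(proj(d,P+ty*s+[0,0,.013]),1),np.round(proj(d,P+ty*s+[0,0,.073]),1))
cv2.imwrite("pics/s4.png",cv2.resize(d["color"][40:140,480:580],(600,600),interpolation=cv2.INTER_CUBIC))
```

```text
-0.05 [511.8 131. ] [513.  126.9] [518.5 107. ]
0 [509.9 122.5] [511.  118.5] [516.3  99. ]
0.05 [508.1 114.5] [509.2 110.5] [514.3  91.3]
```

View pics/s4.png

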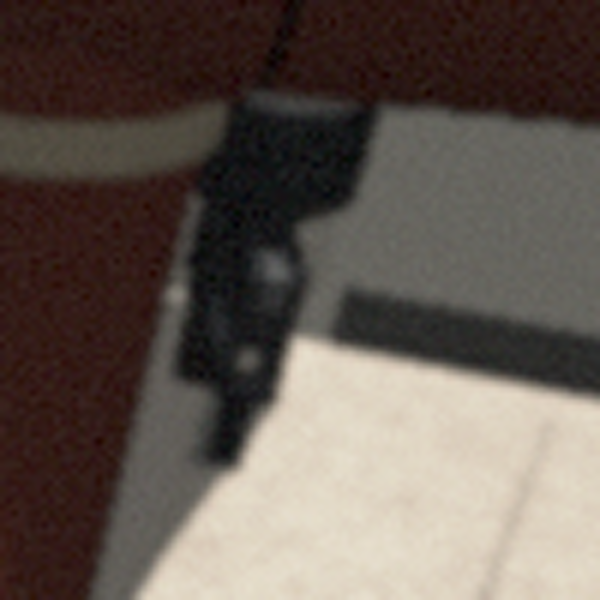

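In both poses the fingertips appear about 25 mm higher than the reported TCP. A gentle touch on the bare worktop beside the board will settle it.

Call:
play_rows(series=[[0,[0,0.2,0],[0,0,0]],[0,[0,0,0.2],[0,0,0]],[0,[0,0,0.2],[0,0,0]],[0,[0,0,0.2],[0,0,0]],[0,[0,0,0.2],[0,0,0]],[0,[0,0,0.1],[0,0,0]],[0,[0,0,0],[0,0,0]],[0,[0,0,0],[0,0,0]]])

```text
t: 4.38
tool_pos: [0.527, -0.4932, 0.0152]
tool_rot: [3.137, 0.148, 0.001]
contact_force: [0.4, 0.1, 0.3]
opening: 0.0
grip_force: 0.0
```

```bash
python3 st.py
python3 - <<'E'
from h import *
from station import imaging,ctrl
p=ctrl.get_obs()["tool_pos"]
d=imaging.get_image("scene");print(np.round(proj(d,p)),np.round(proj(d,p+[0,0,.025])))
cv2.imwrite("pics/s5.png",cv2.resize(d["color"][100:190,340:440],(600,540),interpolation=cv2.INTER_CUBIC))
E
```

```text
t 4.375 board xy [-0.06397272 -0.20546655] z 0.015243477215360852 yaw 5.413317200411496 tilt [ 0.001 -0.001 -1.   ] open 5.5987573000610255e-06 F [0.35580721 0.1241617  0.25478262]
[388. 163.] [388. 157.]
```

View pics/s5.png

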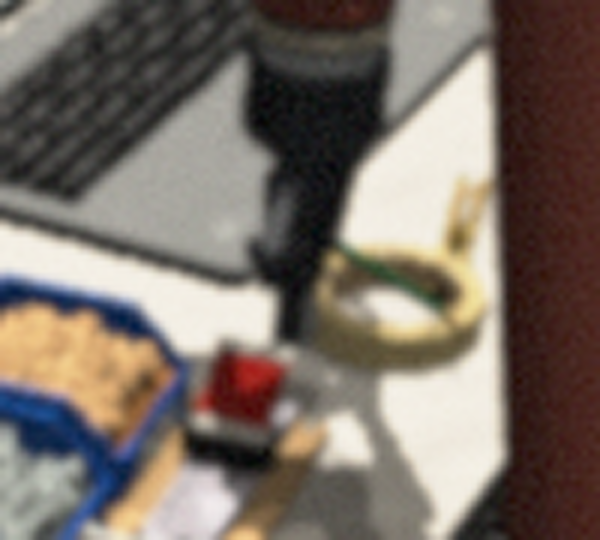

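Call:
play_rows(series=[[0,[0,0,0.1],[0,0,0]],[0,[0,0,0.1],[0,0,0]],[0,[0,0,0.04],[0,0,0]],[0,[0,0,0],[0,0,0]],[0,[0,0,0.04],[0,0,0]],[0,[0,0,0.04],[0,0,0]],[0,[0,0,0],[0,0,0]]])

```text
t: 5.3
tool_pos: [0.5266, -0.4927, -0.0016]
tool_rot: [-3.138, -0.148, 0.0]
contact_force: [-0.3, -1.1, 0.2]
opening: -0.0
grip_force: 0.0
```

Call:
play_rows(series=[[0,[0,0,0.06],[0,0,0]],[0,[0,0,0.06],[0,0,0]],[0,[0,0,0.06],[0,0,0]],[0,[0,0,0],[0,0,0]]])

```text
t: 5.8
tool_pos: [0.5265, -0.4926, -0.0109]
tool_rot: [-3.137, -0.148, 0.001]
contact_force: [-0.2, -0.5, 1.5]
opening: -0.0002
grip_force: 0.0
```

Call:
play_rows(series=[[0,[0,0,0.06],[0,0,0]],[0,[0,0,0.06],[0,0,0]],[0,[0,0,0],[0,0,0]]])

```text
t: 6.18
tool_pos: [0.5265, -0.4926, -0.0168]
tool_rot: [-3.137, -0.148, 0.001]
contact_force: [0.8, -0.1, -1.0]
opening: 0.0002
grip_force: 0.0
```

Call:
play_rows(series=[[0,[0,0,0.04],[0,0,0]],[0,[0,0,0.04],[0,0,0]],[0,[0,0,0],[0,0,0]]])

```text
t: 6.55
tool_pos: [0.5266, -0.4927, -0.0206]
tool_rot: [-3.138, -0.148, 0.0]
contact_force: [0.2, 0.7, 0.4]
opening: -0.0001
grip_force: 0.0
```

Call:
play_rows(series=[[0,[0,0,0.04],[0,0,0]],[0,[0,0,0],[0,0,0]]])

```text
t: 6.8
tool_pos: [0.5266, -0.4927, -0.0226]
tool_rot: [-3.138, -0.148, 0.0]
contact_force: [0.6, -0.7, -0.4]
opening: 0.0001
grip_force: 0.0
```

Call:
play_rows(series=[[0,[0,0,0.04],[0,0,0]],[0,[0,0,0],[0,0,0]]])

```text
t: 7.05
tool_pos: [0.5266, -0.4927, -0.0246]
tool_rot: [-3.138, -0.148, 0.0]
contact_force: [0.6, 0.7, 0.3]
opening: 0.0001
grip_force: 0.0
```

Call:
play_rows(series=[[0,[0,0,0.04],[0,0,0]],[0,[0,0,0],[0,0,0]]])

```text
t: 7.3
tool_pos: [0.5267, -0.4929, -0.0264]
tool_rot: [-3.138, -0.148, -0.0]
contact_force: [-0.4, -0.1, -0.0]
opening: -0.0003
grip_force: 0.0
```

Call:
play_rows(series=[[0,[0,0,0.04],[0,0,0]],[0,[0,0,0],[0,0,0]]])

```text
t: 7.55
tool_pos: [0.5268, -0.493, -0.0265]
tool_rot: [-3.138, -0.148, 0.001]
contact_force: [-2.8, 3.3, 7.1]
opening: 0.0002
grip_force: 3.9
```

The tip meets the worktop at a reading of -0.0265, so true tip height is the reading + 0.026 m. I'll rise to a reading of about 0.030 (true height 0.056) and approach the right-hand bead.

Call:
play_rows(series=[[0,[0,0,-0.3],[0,0,0]],[0,[0,0,-0.4],[0,0,0]],[0,[0,0,-0.3],[0,0,0]],[0,[0,0,-0.18],[0,0,0]],[0,[0,-0.2,0],[0,0,0]],[0,[0,-0.2,0],[0,0,0]],[0,[0,-0.2,0],[0,0,0]],[0,[0,0,0],[0,0,0]]])

```text
t: 8.55
tool_pos: [0.5236, -0.4615, 0.0299]
tool_rot: [-3.137, -0.15, 0.002]
contact_force: [0.4, 0.4, 0.9]
opening: -0.0
grip_force: 0.0
```

```bash
python3 st.py
```

```text
t 8.55 board xy [-0.06459583 -0.17365053] z 0.029883398911291895 yaw 5.469803758498885 tilt [-0.001  0.001 -1.   ] open -8.305316668107415e-06 F [0.40059788 0.41549838 0.88970069]
```

Call:
play_rows(series=[[0,[0,-0.12,0],[0,0,0]],[0,[0,-0.12,-0.1],[0,0,0]],[0,[0,-0.12,-0.1],[0,0,0]],[0,[0,-0.14,-0.07],[0,0,0]],[0,[0,-0.15,-0.04],[0,0,0]],[0,[0,-0.15,-0.02],[0,0,0]],[0,[0,0,0],[0,0,0]]])

```text
t: 9.43
tool_pos: [0.52, -0.4224, 0.047]
tool_rot: [-3.138, -0.149, 0.0]
contact_force: [0.6, 0.4, -0.5]
opening: 0.0
grip_force: 0.0
```

```bash
python3 st.py
cat > lk.py <<'E'
from h import *
from station import imaging
import sys
hs=[]
for n,(r0,r1,c0,c1) in(("scene",(140,250,290,410)),("top",(170,240,310,470))):
    im=imaging.get_image(n)["color"][r0:r1,c0:c1];hs.append(cv2.resize(im,(640,290),interpolation=cv2.INTER_CUBIC))
cv2.imwrite(sys.argv[1],cv2.vconcat(hs))
E
python3 lk.py pics/a1.png
```

```text
t 9.425 board xy [-0.0647161  -0.13436278] z 0.04704476709699876 yaw 5.444599179979368 tilt [-0.  0. -1.] open 1.5426809882135115e-05 F [ 0.58288923  0.36332711 -0.47624753]
```

Call:
play_rows(series=[[0,[0,-0.14,0],[0,0,0]],[0,[0,-0.14,0.02],[0,0,0]],[0,[0,-0.12,0.03],[0,0,0]],[0,[0,0,0],[0,0,0]],[0,[0,0,0],[0,0,0]],[0,[0,0,0],[0,0,0]]])

```text
t: 10.28
tool_pos: [0.5183, -0.4035, 0.0448]
tool_rot: [3.138, 0.148, 0.0]
contact_force: [-0.4, -0.3, 0.3]
opening: 0.0002
grip_force: 0.0
```

```bash
python3 lk.py pics/a2.png
python3 - <<'E'
from h import *
from station import imaging
for n,z in(("top",.0565),("scene",.0565)):
    d=imaging.get_image(n);hsv=cv2.cvtColor(d["color"],cv2.COLOR_BGR2HSV)
    for k,m in(("g",cv2.inRange(hsv,(40,60,30),(90,255,255))),("r",cv2.inRange(hsv,(0,110,50),(8,255,255)))):
        N,_,s,c=cv2.connectedComponentsWithStats(m)
        print(n,k,[(s[i,4],c[i].round(1).tolist(),ray(d,c[i],z)[:2].round(3).tolist()) for i in range(1,N) if s[i,4]>15 and 300<c[i,0]<470 and 130<c[i,1]<240])
E
```

```text
top g [(np.int32(114), [381.9, 211.8], [0.507, -0.27]), (np.int32(126), [338.4, 217.1], [0.496, -0.155])]
top r []
scene g [(np.int32(18), [403.7, 145.1], [0.503, -0.559]), (np.int32(61), [318.8, 152.3], [0.722, -0.383])]
scene r [(np.int32(8031), [465.7, 172.7], [0.278, -0.503])]
```

View pics/a2.png

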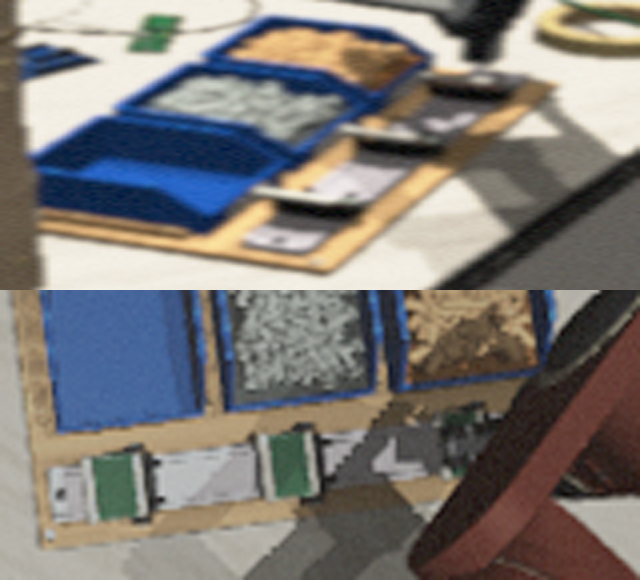

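The right tag has fallen over to the left with green up. Before moving to the left tag I'll check the clearance to the rack and the jar.

Run:
```python
from h import *
d=dict(np.load("top0.npz"))
for z in(.2,.3,.4,.5): print(z,ray(d,(283,180),z).round(3),ray(d,(314,146),z).round(3))
print("jar",ray(d,(254,210),.06).round(3), "leg",ray(d,(250,195),0).round(3))
s=dict(np.load("scene0.npz"))
# rack near right corner top in scene at (296,142); triangulate with top (283,180)
P=[d,s];A=[np.diag([1,1,1.])@np.array([[q["fx"],0,q["cx"]],[0,q["fy"],q["cy"]],[0,0,1]])@q["extrinsics"][:3] for q in P]
X=cv2.triangulatePoints(A[0],A[1],np.array([283.,180]),np.array([296.,142]));print((X[:3]/X[3]).ravel())
```

```text
0.2 [ 0.579 -0.022  0.2  ] [ 0.656 -0.094  0.2  ]
0.3 [ 0.567 -0.03   0.3  ] [ 0.635 -0.093  0.3  ]
0.4 [ 0.555 -0.038  0.4  ] [ 0.613 -0.093  0.4  ]
0.5 [ 0.543 -0.046  0.5  ] [ 0.592 -0.092  0.5  ]
jar [0.519 0.066 0.06 ] leg [0.564 0.086 0.   ]
[ 0.5653083  -0.0312191   0.32151049]
```

Call:
play_rows(series=[[0,[0,0,-0.3],[0,0,0]],[0,[0,0,-0.4],[0,0,0]],[0,[0,0,-0.4],[0,0,0]],[0,[0,0,-0.3],[0,0,0]]])

```text
t: 10.98
tool_pos: [0.5189, -0.404, 0.1177]
tool_rot: [3.136, 0.148, 0.003]
contact_force: [0.3, -0.0, -0.7]
opening: 0.0
grip_force: 0.0
```

Call:
play_rows(series=[[0,[-0.2,-0.5,0],[0,0,0]],[0,[0,-0.8,0],[0,0,0]],[0,[0,-0.8,0],[0,0,0]],[0,[0,-0.8,0],[0,0,0]],[0,[0,-0.8,0],[0,0,0]],[0,[0,-0.7,0],[0,0,0]],[0,[0,-0.4,0],[0,0,0]],[0,[0,0,0],[0,0,0]]])

```text
t: 11.98
tool_pos: [0.4858, -0.1647, 0.1152]
tool_rot: [3.137, 0.151, 0.001]
contact_force: [0.6, -0.4, 0.0]
opening: -0.0002
grip_force: 0.0
```

```bash
python3 st.py; python3 -c "
from station import imaging;import cv2
d=imaging.get_image('scene')['color'];cv2.imwrite('pics/b1.png',cv2.resize(d[40:260,220:480],(780,600*0+594)))"
```

```text
t 11.975 board xy [-0.07610104  0.12530322] z 0.1151831601922013 yaw 5.507764020380936 tilt [ 0.001 -0.001 -1.   ] open -0.000161952998528846 F [ 0.59705836 -0.42200177  0.01189096]
```

View pics/b1.png

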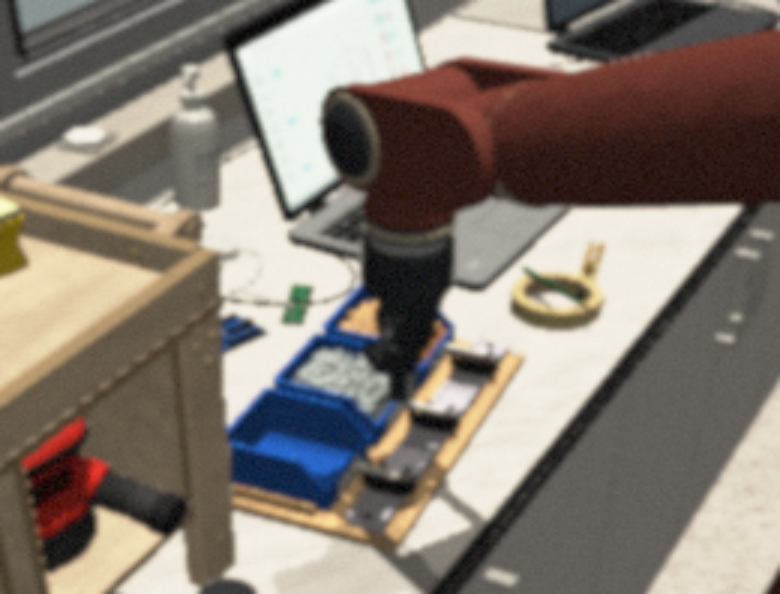

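The wrist is clear of the rack, and the move stopped short at board y = 0.125. I'll finish the traverse and then descend.

Call:
play_rows(series=[[0,[-0.08,-0.4,0],[0,0,0]],[0,[0,-0.4,0],[0,0,0]],[0,[0,-0.4,0],[0,0,0]],[0,[0,0,0],[0,0,0]]])

```text
t: 12.52
tool_pos: [0.4758, -0.1044, 0.1146]
tool_rot: [-3.138, -0.152, 0.0]
contact_force: [0.1, -0.2, 0.5]
opening: -0.0
grip_force: 0.0
```

```bash
python3 st.py
```

```text
t 12.525 board xy [-0.080768    0.18632725] z 0.11457528100952194 yaw 5.547370108330149 tilt [-0.  0. -1.] open -4.793997426012182e-05 F [ 0.12678751 -0.1539038   0.51999086]
```

Call:
play_rows(series=[[0,[0,0,0.3],[0,0,0]],[0,[0,0,0.3],[0,0,0]],[0,[0,0,0.3],[0,0,0]],[0,[0,0,0.3],[0,0,0]],[0,[0,0,0.3],[0,0,0]],[0,[0,0,0.2],[0,0,0]],[0,[0,0,0],[0,0,0]]])

```text
t: 13.4
tool_pos: [0.4753, -0.1056, 0.0286]
tool_rot: [-3.137, -0.148, 0.003]
contact_force: [0.4, -0.4, 0.1]
opening: -0.0004
grip_force: 0.0
```

```bash
python3 st.py
```

```text
t 13.4 board xy [-0.08138233  0.18508998] z 0.028617612545559293 yaw 5.409648815934257 tilt [-0.002  0.001 -1.   ] open -0.0004401266795283671 F [ 0.41989023 -0.41857151  0.14171821]
```

Call:
play_rows(series=[[0,[0.1,0.18,0],[0,0,0]],[0,[0,0.16,0],[0,0,0]],[0,[0,0.12,-0.1],[0,0,0]],[0,[0,0.12,-0.1],[0,0,0]],[0,[0,0.14,-0.07],[0,0,0]],[0,[0,0.15,-0.04],[0,0,0]],[0,[0,0.15,-0.02],[0,0,0]],[0,[0,0,0],[0,0,0]]])

```text
t: 14.4
tool_pos: [0.4858, -0.1568, 0.0462]
tool_rot: [3.138, 0.147, 0.0]
contact_force: [-0.9, 0.6, 0.1]
opening: -0.0002
grip_force: 0.0
```

Call:
play_rows(series=[[0,[0,0.14,0],[0,0,0]],[0,[0,0.14,0.02],[0,0,0]],[0,[0,0.12,0.03],[0,0,0]],[0,[0,0,0],[0,0,0]],[0,[0,0,0],[0,0,0]]])

```text
t: 15.02
tool_pos: [0.4876, -0.1761, 0.0436]
tool_rot: [-3.138, -0.148, 0.0]
contact_force: [0.7, 0.2, 0.3]
opening: -0.0002
grip_force: 0.0
```

```bash
python3 st.py
```

```text
t 15.025 board xy [-0.07532091  0.11385847] z 0.04360498340477648 yaw 5.404407526231411 tilt [-0.  0. -1.] open -0.0002165618859948364 F [0.72563127 0.17701321 0.25400591]
```

Now I'll rise, back out towards the robot so the view is clear, and check the tag colours.

Call:
play_rows(series=[[0,[0,0,-0.3],[0,0,0]],[0,[0,0,-0.5],[0,0,0]],[0,[0,0,-0.6],[0,0,0]],[0,[0,0,-0.6],[0,0,0]],[0,[0,0,-0.6],[0,0,0]],[0,[-0.4,0,-0.4],[0,0,0]],[0,[-0.5,0,0],[0,0,0]],[0,[-0.5,0,0],[0,0,0]]])

```text
t: 16.02
tool_pos: [0.4177, -0.1828, 0.1955]
tool_rot: [3.137, 0.149, 0.003]
contact_force: [-0.4, -0.8, 0.0]
opening: -0.0001
grip_force: 0.0
```

Call:
play_rows(series=[[0,[-0.4,0.6,0],[0,0,0]],[0,[0,0.8,0],[0,0,0]],[0,[0,0.8,0],[0,0,0]],[0,[0,0.8,0],[0,0,0]],[0,[0,0.8,0],[0,0,0]],[0,[0,0.8,0],[0,0,0]],[0,[0,0.8,0],[0,0,0]],[0,[0,0,0],[0,0,0]]])

```text
t: 17.02
tool_pos: [0.4234, -0.4554, 0.1946]
tool_rot: [3.137, 0.145, 0.001]
contact_force: [-0.3, 1.1, 0.8]
opening: -0.0001
grip_force: 0.0
```

```bash
cat > ck.py <<'E'
from h import *
from station import imaging
c=np.array([.57265619,-.28285463]);y=np.radians(5.05)
R=np.array([[np.cos(y),-np.sin(y)],[np.sin(y),np.cos(y)]])
def blobs(d,z):
    hsv=cv2.cvtColor(d["color"],cv2.COLOR_BGR2HSV)
    for k,m in(("g",cv2.inRange(hsv,(40,60,30),(90,255,255))),("r",cv2.inRange(hsv,(0,110,50),(8,255,255))|cv2.inRange(hsv,(172,110,50),(180,255,255))),("blue",cv2.inRange(hsv,(100,130,40),(125,255,255)))):
        N,_,s,cc=cv2.connectedComponentsWithStats(m)
        print(k,[(int(s[i,4]),cc[i].round(1).tolist(),(R.T@(ray(d,cc[i],z)[:2]-c)).round(3).tolist()) for i in range(1,N) if s[i,4]>25 and 310<cc[i,0]<460 and 140<cc[i,1]<235])
print("before");blobs(dict(np.load("top0.npz")),.0565)
print("now");blobs(imaging.get_image("top"),.0565)
E
python3 ck.py; python3 st.py
```

```text
before
g [(114, [381.9, 211.8], [-0.064, 0.018]), (127, [338.4, 217.0], [-0.065, 0.134])]
r [(193, [437.8, 205.2], [-0.063, -0.131])]
blue [(157, [424.2, 159.2], [0.063, -0.111]), (166, [384.7, 164.8], [0.059, -0.004]), (1395, [339.4, 181.7], [0.027, 0.121])]
now
g [(95, [425.4, 206.7], [-0.063, -0.098]), (112, [382.0, 211.8], [-0.064, 0.018])]
r [(158, [351.0, 215.6], [-0.065, 0.101])]
blue [(145, [424.0, 158.9], [0.064, -0.111]), (110, [373.6, 163.5], [0.066, 0.025]), (64, [402.6, 168.7], [0.044, -0.05]), (1382, [339.4, 181.8], [0.027, 0.121])]
t 17.075 board xy [-0.16364334 -0.15737844] z 0.19443410405401773 yaw 5.348712722785514 tilt [ 0. -0. -1.] open 0.0003314304356689357 F [-0.17581219  0.03610486 -0.965323  ]
```

The tags now read red, green, green, each at its stop (0.017 m from the pin on the correct side), and the bins haven't moved. I'm handing the job in.

```bash
python3 -c "
from station import ctrl
print(ctrl.finish_job())"
```

```text
the job is handed in; nothing more can be done
None
```

I handed the job in at about 17 s: the empty bin's tag lies red up, both full bins' tags lie green up, and the camera check shows the bins in place, but no verdict came back.

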